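# Fill the seasoning caddy

## Task

Gather the seasonings scattered on the worktop into the wooden caddy, each in its own place: the round spice jar upright in the tall round holder, the square spice jar upright in the tall square holder, the garlic in the low round dish and the lemon lying lengthwise in the low oblong dish, all resting on the bottom. The tablet bottle and the jam jar do not belong in it: leave them standing where they are.

Things in the scene. Friction and masses are not known exactly. Their poses are not given: they have to be found in the camera images.
- spice_round: Round spice jar with a mustard-yellow lid, brown and clear, 44 mm in diameter, 100 mm tall, 0.11 kg. Origin: centre of the underside; z up. Grip it round the upper half.
- spice_square: Square spice jar with a white lid that is green on top, pale see-through body of 40 x 40 mm (x and y normal to the flat sides) under a round 40 mm lid, 101 mm tall, 0.11 kg. Origin: centre of the underside; z up.
- garlic_mid (a point): Whole garlic bulb, pale pinkish white, 60 mm across and 59 mm tall with its pointed tip up, widest about 25 mm above the worktop, 0.04 kg. Point: on its axis, 28 mm above its underside; z towards the tip.
- lemon_mid (a point): Yellow lemon lying on its side on the worktop ahead of the robot (one seen far off to the side is no part of the job), 70 mm long (x), 52 mm wide (y), 51 mm high (z), 0.08 kg. Point: its middle, 25.5 mm above the worktop.
- round_holder: Tall round white ceramic cup, the place of the round spice jar: 70 mm outside, 62 mm inside diameter, 36 mm high, floor 4 mm thick. Origin: centre of its underside, 6 mm above the worktop; z up. All four holders are fixed in a fixed square light-wood tray (the caddy, 216 mm square, rim 26 mm above the worktop, a low steel handle on two sides), two by two at 102 mm centre to centre, in any order; their sides parallel to the tray's.
- square_holder: Tall square white ceramic cup, the place of the square spice jar: 68 mm square outside, 60 mm inside, 36 mm high, floor 4 mm thick. Origin: centre of its underside, 6 mm above the worktop; x and y normal to its sides. Stands in the caddy.
- round_dish: Low round white ceramic dish, the place of the garlic: 90 mm outside, 82 mm inside diameter, 14 mm high, floor 4 mm thick. Origin: centre of its underside, 6 mm above the worktop. Stands in the caddy.
- oblong_dish: Low oblong white ceramic dish, the place of the lemon: 100 mm (x) by 76 mm (y) outside, 92 by 68 mm inside, its corners cut off at 18 mm, 14 mm high, floor 4 mm thick. The lemon lies in it along the dish's x. Origin: centre of its underside, 6 mm above the worktop. Stands in the caddy.
- tablet_bottle: Blue tablet bottle with a ribbed white cap, near the spice jars (a like one at the wall on the left is no part of the job), 55 mm in diameter, 98 mm tall, loose: medicine, it stays on the worktop. Origin: centre of the underside.
- jam_jar: Dark jam jar with a black lid, 68 mm in diameter, 112 mm tall, loose: it stays on the worktop. Origin: centre of the underside. Mind the wall cabinets above the back of the worktop: underside 0.57 m up, front 0.545 m ahead of the base axis.
Things that resemble listed ones, but are neither listed nor needed, are in the scene too. Leave any turquoise look-alike of the jam_jar alone. Leave any pink look-alike of the spice_square alone.

How it is judged:
At the end, for the whole second after the job is handed in: Spice jars upright within 7 degrees on the floors of their own tall holders, within 15 mm of the middle (square one 16); garlic and lemon down in their dishes within 18 mm of the middle, lemon within 34 degrees of lengthwise; all at rest; tablet bottle and jam jar upright, moved under 25 mm (horizontal distance between spice_round and round_holder below 0.015 m and z of spice_round in the frame of round_holder between 0 and 0.009 m and angle between each of spice_round, spice_square, tablet_bottle, jam_jar's own z axis and vertical below 0.12 rad and linear speed of each of spice_round, spice_square, garlic, lemon below 0.03 m/s and horizontal distance between spice_square and square_holder below 0.016 m and z of spice_square in the frame of square_holder between 0 and 0.009 m and horizontal distance between garlic_mid and round_dish below 0.018 m and z of garlic_mid in the frame of round_dish between 0.018 and 0.04 m and horizontal distance between lemon_mid and oblong_dish below 0.018 m and z of lemon_mid in the frame of oblong_dish between 0.022 and 0.037 m and angle between the x axis of lemon_mid and the x axis of oblong_dish, either way round below 0.6 rad and distance of each of tablet_bottle, jam_jar from where it was at the start of the episode below 0.025 m); the robot touches nothing.
It fails at once if the tablet bottle is shifted more than 40 mm, lifted or tipped (distance of tablet_bottle from where it was at the start of the episode above 0.04 m or angle between tablet_bottle's own z axis and vertical above 0.35 rad).
It fails at once if the jam jar is shifted more than 40 mm, lifted or tipped (distance of jam_jar from where it was at the start of the episode above 0.04 m or angle between jam_jar's own z axis and vertical above 0.35 rad).
It also fails if it takes over 120 s, if anything falls off the work surface, if the arm or the gripper's body presses on something with over 40 N, if the wrist force passes 120 N, or if a joint passes its speed limit or range.

## Robot

A 7-joint arm with a two-finger parallel gripper is mounted at the origin on a cart in front of the work surface, level with it; the furniture and walls round the work are solid. World frame = base frame: x ahead of the robot, y to its left, z up, the work surface at z = 0. Lengths are in m, angles in rad, forces in N, time in s.
With the tool pointing down it reaches from about 0.4 to 0.85 m from the base axis. Payload 4.5 kg.
Tool frame: the origin (TCP) lies between the finger pads; the fingertips stand 11 mm ahead of it and the grasp point (between the pads) lies 8 mm behind it (r.nose_length is the distance from the TCP to the fingertips, in m); z points along the fingers, y is the line along which they close (so a half turn about z gives the same grasp; the last joint's range is limited). The gripper opens to 88 mm and grips with 3 to 60 N. Pads are 18 mm wide; open, the fingers measure 123 mm over their backs; the gripper's body (75 mm by 187 mm) begins 45 mm behind the grasp point.
Start: joints at [1.384, 0.689, -0.195, 1.565, 0.157, 0.902, -0.215], TCP at [0.137, -0.61, 0.25] pointing down, gripper open.
Joint ranges: [-3.01, 3.01], [-0.46, 2.08], [-1.47, 1.51], [0.13, 2.56], [-1, 4.14], [0.04, 2.09], [-2.66, 2.66]. Speed limits (rad/s): [2.57, 2.57, 3.14, 3.14, 3.14, 3.14, 3.14].

## Interface

Orientations are given as a unit quaternion [x, y, z, w].
In Python, from plant import get_state, snapshot, camera_model, r gives the robot as it stands.
- The arm moves only by the shell command python3 -m inch 'ROWS' [FORCE]. ROWS is text: rows parted by semicolons, each of 7 numbers parted by spaces: the opening, from -1 (shut) to 1 (fully open), then the shift along the tool's x, y, z in m, then the turn, a rotation vector about the tool's x, y, z in rad. A call has 1 to 20 rows; each row shifts and turns the commanded pose from where the row before left it, along the tool's axes as they then stand; what a row does not reach is not made up. A row lasts 1/12 s, in which the tool goes at most 41.7 mm and 7.16 degrees, less where a joint would pass 70% of its speed; a pose out of reach is approached as far as the arm can. A call is refused whole if a number of a shift passes 0.0417 or a number of a turn 0.125, either way. A call with a gripper value outside its range is refused whole. The fingers move at their own pace and stop on an object; FORCE is the grip in N (left out, the last holds). Time passes only in rows, so rows that do not move let the fingers close. It gives the time, the measured TCP pose, the force, the opening and the grip force at its end, in the units of the state.
- get_state(): the state, without advancing time (a new reading comes with each control period).
- snapshot(name): name is "scene" or "top"; returns (picture, depth): 384x512x3 uint8, red, green, blue; 384x512 float32, m along the optical axis (not along the pixel's ray), 0 where there is no reading.
- camera_model(name): a dict with "intrinsics" (3x3 intrinsics, pixels), "dist" ([k1, k2, p1, p2, k3] as OpenCV has them; the pictures are not rectified), "view" (4x4, takes a point from world to camera coordinates). Camera axes: x right, y down, z forward; pixel columns grow to the right and rows downward; lengths in m; the calibration is good to about 2 mm. A picture is of the moment at which its call begins. camera_model takes no time and is no camera call.
- r.finish_job(): hands the job in; it is judged then, once.
The state is a dict: "clock": time; "q": joint angles; "qd": joint speeds; "joint_torque": joint torques, N m; "tool_pos": TCP position; "eef_rot": TCP orientation; "contact_force": force on the tool from outside, world axes, zero at the start; "moment": the same for the moment, N m; "opening": opening from 0.0 (shut) to 1.0 (fully open); "finger_force": force on a finger pad.
Only numpy, scipy, OpenCV 4.12 (cv2) and the standard library are available. Lean on these libraries where they do the work, as an engineer would, in place of code of your own. Each camera call takes 0.05 s, during which the arm holds its last target. There are 200 camera calls.

## Working session

There is one attempt and no reset: what is moved stays moved. The work goes in short steps, Python scripts to look and compute and a shell command to move; the robot and the scene stay as the last step left them, time stands still between calls to the robot, and variables do not carry over. Pictures are saved under pics/ and viewed, at most 14 in all, crops included, and the job is handed in when it is done.

```bash
mkdir -p pics; ls; python3 - <<'E'
from plant import get_state, snapshot, camera_model, r
import cv2,numpy as np
for n in("scene","top"):
    p,d=snapshot(n); cv2.imwrite(f"pics/{n}0.png",cv2.resize(p[:,:,::-1],(800,600),interpolation=cv2.INTER_CUBIC)); np.save(n+"_p.npy",p);np.save(n+"_d.npy",d)
    m=camera_model(n);print(n,np.round(m["intrinsics"],1).tolist(),m["dist"],np.round(m["view"],3).tolist())
s=get_state();print(s)
E
```

```text
pics
scene [[397.0, 0.0, 253.8], [0.0, 397.0, 192.6], [0.0, 0.0, 1.0]] [-0.01912901  0.          0.          0.          0.        ] [[-0.669, -0.743, -0.011, 0.364], [-0.508, 0.468, -0.723, 0.213], [0.542, -0.478, -0.691, 1.183], [0.0, 0.0, 0.0, 1.0]]
top [[446.2, 0.0, 261.1], [0.0, 446.2, 191.3], [0.0, 0.0, 1.0]] [-0.10215451  0.          0.          0.          0.        ] [[-0.027, -1.0, -0.006, 0.092], [-0.989, 0.028, -0.146, 0.43], [0.146, 0.002, -0.989, 1.274], [0.0, 0.0, 0.0, 1.0]]
{'clock': 0.1, 'q': array([ 1.38384722,  0.68990998, -0.1945664 ,  1.566198  ,  0.15732833,
        0.90252569, -0.21508909]), 'qd': array([-0.0016146 , -0.00233361,  0.00020624, -0.00296657, -0.00117928,
       -0.00169006, -0.00108477]), 'joint_torque': array([-2.66542687e-03, -5.28492951e+01, -1.27130672e+00, -1.53837204e+01,
       -5.25294361e-02,  1.98510184e-03,  5.57716987e-05]), 'tool_pos': array([ 0.13670861, -0.60931454,  0.24899645]), 'eef_rot': array([ 9.93907116e-01,  1.10217821e-01, -1.46818913e-04, -8.08768173e-04]), 'contact_force': array([-0.05387794, -0.18990742, -1.42937431]), 'moment': array([-0.0047354 ,  0.0900937 ,  0.01907091]), 'finger_force': 0.0, 'opening': 1.0007122709365934}
```

View pics/scene0.png

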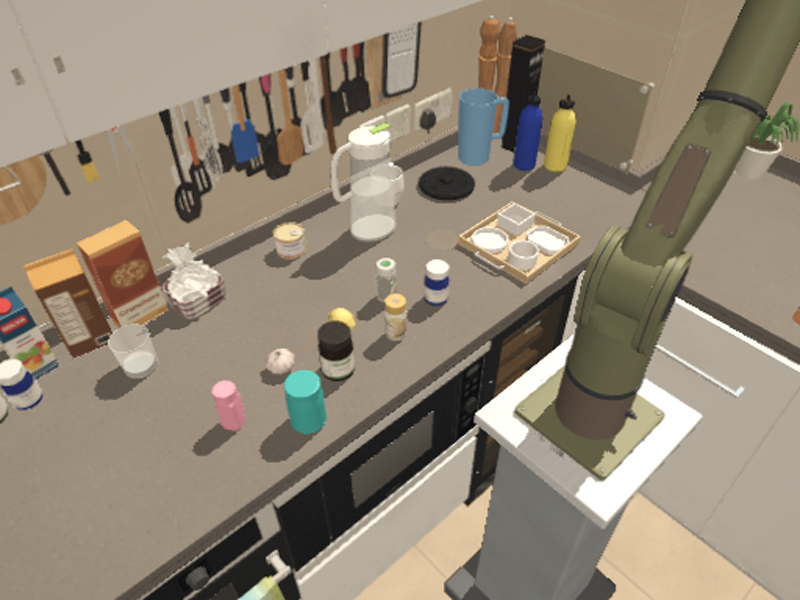

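View pics/top0.png

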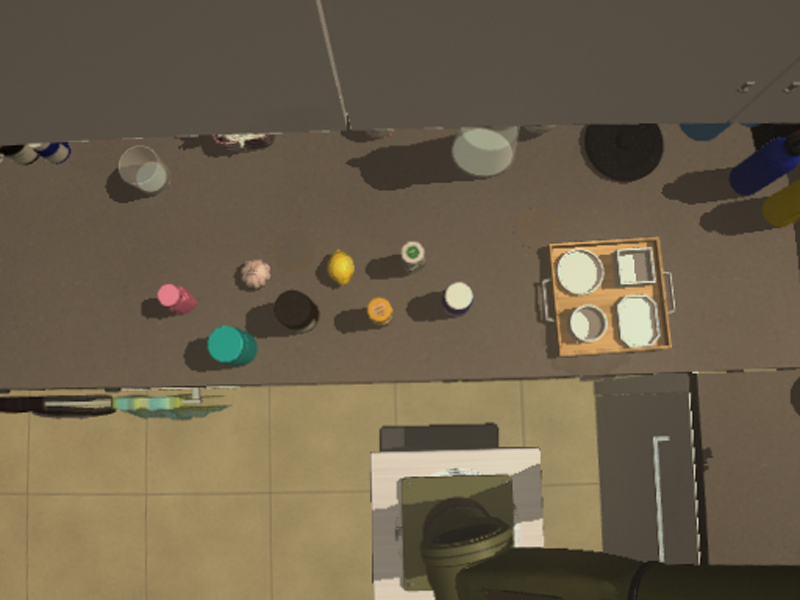

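The top view shows everything. Round jar at (380,311), square jar (413,252), garlic (256,273), lemon (341,268), tablet bottle (458,297), jam jar (297,311), caddy centred at (610,297). I'll enlarge crops.

```bash
python3 - <<'E'
import cv2,numpy as np
p=np.load("top_p.npy")[:,:,::-1]
a=cv2.resize(p[145:215,140:310],None,fx=4.7,fy=4.7,interpolation=cv2.INTER_CUBIC)
b=cv2.resize(p[148:232,340:440],None,fx=7,fy=7,interpolation=cv2.INTER_CUBIC)
cv2.imwrite("pics/a.png",a);cv2.imwrite("pics/b.png",b)
E
cat >geo.py <<'E'
import numpy as np,cv2
from plant import camera_model
def px2w(cam,u,v,z):
    "pixel -> world point on plane z"
    m=camera_model(cam);K=np.array(m["intrinsics"]);V=np.array(m["view"])
    x=cv2.undistortPoints(np.array([[[u,v]]],float),K,np.array(m["dist"])).ravel()
    R=V[:3,:3];c=-R.T@V[:3,3];d=R.T@np.array([*x,1])
    return c+d*(z-c[2])/d[2]
def w2px(cam,P):
    m=camera_model(cam);V=np.array(m["view"])
    return cv2.projectPoints(np.array(P,float).reshape(-1,1,3),cv2.Rodrigues(V[:3,:3])[0],V[:3,3],np.array(m["intrinsics"]),np.array(m["dist"]))[0].reshape(-1,2)
E
```

```text
(no output)
```

View pics/a.png

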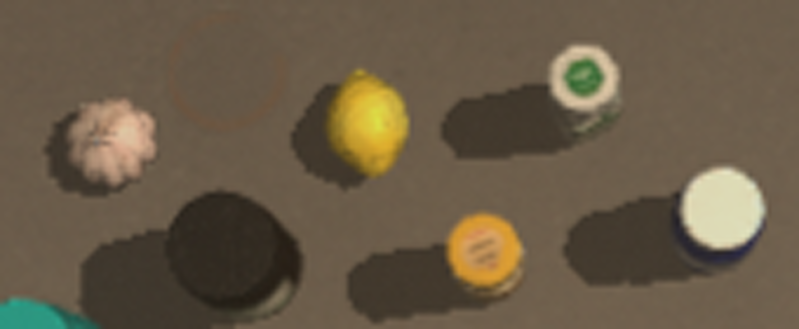

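View pics/b.png

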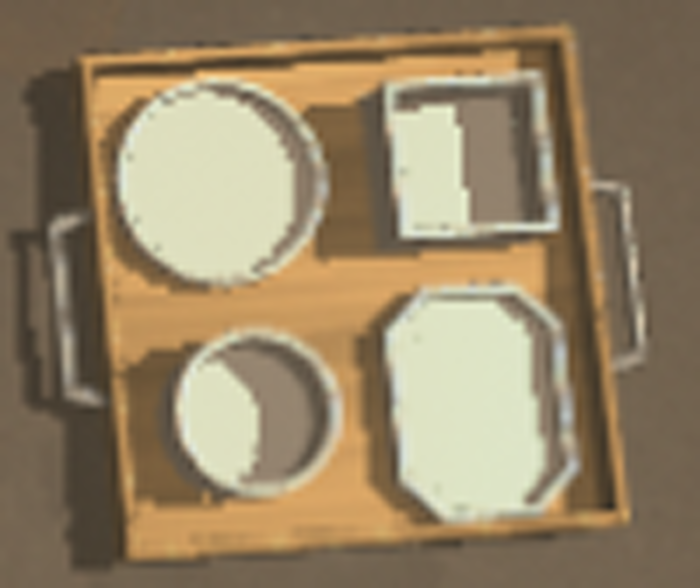

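Crop a: garlic (112,142), lemon tips (361,70)/(377,178), lids: square (585,77), round (485,249), tablet (722,208), jam (225,250). Crop b: rim corners (80,60), (573,27), (630,520), (128,558). The round dish is top-left, square cup top-right, round cup bottom-left and oblong dish bottom-right, running up-down.

```bash
python3 - <<'E'
from geo import *
A=lambda u,v,z:px2w("top",140+(u+.5)/4.7-.5,145+(v+.5)/4.7-.5,z)
B=lambda u,v,z:px2w("top",340+(u+.5)/7-.5,148+(v+.5)/7-.5,z)
for n,a in dict(garlic=(112,142,.027),lemon=(369,123,.0255),l1=(361,70,.0255),l2=(377,178,.0255),sq=(585,77,.101),rd=(485,249,.1),tab=(722,208,.098),jam=(225,250,.112)).items(): print(n,A(*a).round(4))
c=np.array([B(*q,.026) for q in((80,60),(573,27),(630,520),(128,558))]);print(c.round(4),c.mean(0).round(4))
e=(c[1]-c[0])+(c[2]-c[3]);f=(c[0]-c[3])+(c[1]-c[2]);print("ang -y edge vs -y",np.arctan2(e[0],-e[1]),"f",np.arctan2(f[1],f[0]),np.linalg.norm(e)/2,np.linalg.norm(f)/2)
for n,q in dict(rdish=(222,182,.02),sqh=(471,156,.042),rh=(258,412,.042),ob=(483,402,.02)).items():print(n,B(*q).round(4))
p=np.load("scene_p.npy")[:,:,::-1]
cv2.imwrite("pics/c.png",cv2.resize(p[155:225,225:295],None,fx=8,fy=8,interpolation=cv2.INTER_CUBIC))
E
```

```text
garlic [0.4909 0.3691 0.027 ]
lemon [0.4986 0.2061 0.0255]
l1 [0.533  0.2107 0.0255]
l2 [0.4633 0.2015 0.0255]
sq [0.508  0.0695 0.101 ]
rd [0.4065 0.1313 0.1   ]
tab [ 0.4273 -0.0093  0.098 ]
jam [0.4084 0.283  0.112 ]
[[ 0.5321 -0.1908  0.026 ]
 [ 0.5416 -0.4065  0.026 ]
 [ 0.3286 -0.4139  0.026 ]
 [ 0.3196 -0.199   0.026 ]] [ 0.4305 -0.3026  0.026 ]
ang -y edge vs -y 0.04303297690423844 f 0.036807499595137905 0.2154669850971811 0.21288160637168888
rdish [ 0.4787 -0.25    0.02  ]
sqh [ 0.4832 -0.3516  0.042 ]
rh [ 0.3774 -0.2535  0.042 ]
ob [ 0.3811 -0.3562  0.02  ]
```

View pics/c.png

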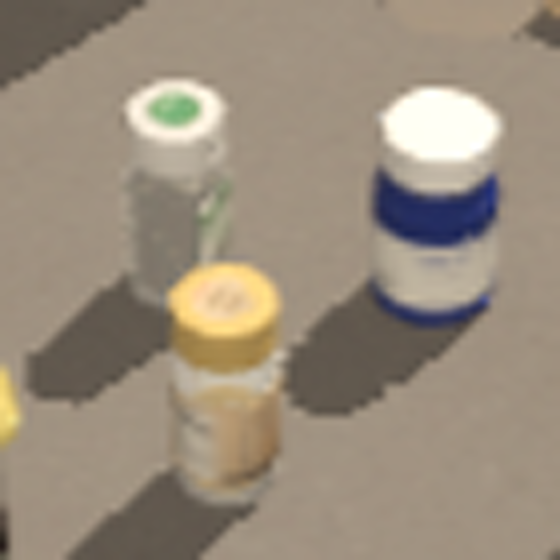

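```bash
python3 - <<'E'
from geo import *
for cx,cy,zz,name in((.508,.0695,.101,"sq"),(.4065,.1313,.1,"rd"),(.4273,-.0093,.098,"tab")): print(name,"lid in crop c",((w2px("scene",[cx,cy,zz])[0]-[225,155]+.5)*8-.5).round())
for t in np.arange(0,90,10):
    a=np.radians(t+np.array([45,135,225,315]));P=[[.508+.0283*np.cos(q),.0695+.0283*np.sin(q),.045] for q in a]
    px=(w2px("scene",P)-[225,155]+.5)*8-.5; near=px[np.argmax(px[:,1])]
    print(t,"L",px[:,0].min().round(),"R",px[:,0].max().round(),"near",near.round())
E
```

```text
sq lid in crop c [167. 105.]
rd lid in crop c [218. 294.]
tab lid in crop c [431. 119.]
0 L 106.0 R 235.0 near [166. 246.]
10 L 106.0 R 234.0 near [177. 246.]
20 L 108.0 R 232.0 near [188. 244.]
30 L 112.0 R 228.0 near [199. 241.]
40 L 118.0 R 222.0 near [209. 237.]
50 L 124.0 R 217.0 near [125. 234.]
60 L 117.0 R 224.0 near [134. 239.]
70 L 112.0 R 230.0 near [144. 243.]
80 L 108.0 R 233.0 near [155. 245.]
```

```bash
cat >go.py <<'E'
# go.py x y z [yaw]: tool-frame deltas from present pose to target (shift in present tool axes)
import sys,numpy as np
from plant import get_state
from scipy.spatial.transform import Rotation as R
s=get_state();M=R.from_quat(s["eef_rot"]).as_matrix();a=[float(v) for v in sys.argv[1:]]
print("t",s["clock"].__round__(2),"pos",s["tool_pos"].round(4),"yaw",np.arctan2(M[1,0],M[0,0]).round(3),"tilt z",M[:,2].round(3),"q",s["q"].round(2),"open",round(s["opening"],3),"grip",s["finger_force"],"F",s["contact_force"].round(1))
if len(a)>2: print("tool delta",(M.T@(np.array(a[:3])-s["tool_pos"])).round(4))
if len(a)>3: print("turn z",(np.arctan2(M[1,0],M[0,0])-a[3]).round(3))
E
python3 go.py .48 -.25 .22
```

```text
t 0.1 pos [ 0.1367 -0.6093  0.249 ] yaw 0.221 tilt z [-0.     0.002 -1.   ] q [ 1.38  0.69 -0.19  1.57  0.16  0.9  -0.22] open 1.001 grip 0.0 F [-0.1 -0.2 -1.4]
tool delta [ 0.4137 -0.2753  0.0294]
```

```bash
python3 -m inch '1 .03 -.02 .002 0 0 0;1 .03 -.02 .002 0 0 0;1 .03 -.02 .002 0 0 0;1 .03 -.02 .002 0 0 0;1 .03 -.02 .002 0 0 0;1 .03 -.02 .002 0 0 0;1 .03 -.02 .002 0 0 0;1 .03 -.02 .002 0 0 0;1 .03 -.02 .002 0 0 0;1 .03 -.02 .002 0 0 0;1 .03 -.02 .002 0 0 0;1 .03 -.02 .002 0 0 0;1 .03 -.02 .002 0 0 0;1 .03 -.02 .002 0 0 0;1 0 0 0 0 0 0;1 0 0 0 0 0 0;1 0 0 0 0 0 0'; python3 go.py .491 .369 .16
```

```text
clock: 1.52
tool_pos: [0.4846, -0.2451, 0.2214]
eef_rot: [0.994, 0.11, -0.001, 0.0]
contact_force: [-1.1, -0.1, -0.3]
opening: 1.004
finger_force: 0.0
t 1.52 pos [ 0.4846 -0.2451  0.2214] yaw 0.221 tilt z [-0.001 -0.    -1.   ] q [ 0.46  0.62 -0.12  1.85  0.11  0.68 -1.08] open 1.004 grip 0.0 F [-1.1 -0.1 -0.3]
tool delta [ 0.1407 -0.5979  0.0611]
```

```bash
python3 -m inch '1 .0088 -.0374 .0038 0 0 0;1 .0088 -.0374 .0038 0 0 0;1 .0088 -.0374 .0038 0 0 0;1 .0088 -.0374 .0038 0 0 0;1 .0088 -.0374 .0038 0 0 0;1 .0088 -.0374 .0038 0 0 0;1 .0088 -.0374 .0038 0 0 0;1 .0088 -.0374 .0038 0 0 0;1 .0088 -.0374 .0038 0 0 0;1 .0088 -.0374 .0038 0 0 0;1 .0088 -.0374 .0038 0 0 0;1 .0088 -.0374 .0038 0 0 0;1 .0088 -.0374 .0038 0 0 0;1 .0088 -.0374 .0038 0 0 0;1 .0088 -.0374 .0038 0 0 0;1 .0088 -.0374 .0038 0 0 0;1 0 0 0 0 0 0;1 0 0 0 0 0 0;1 0 0 0 0 0 0'; python3 go.py .491 .369 .026
```

```text
clock: 3.1
tool_pos: [0.4927, 0.3672, 0.1607]
eef_rot: [0.994, 0.109, -0.0, 0.001]
contact_force: [0.1, -0.9, -0.4]
opening: 1.005
finger_force: 0.0
t 3.1 pos [0.4927 0.3672 0.1607] yaw 0.218 tilt z [-0.    -0.003 -1.   ] q [-0.73  0.79  0.03  1.68 -0.03  0.67 -2.04] open 1.005 grip 0.0 F [ 0.1 -0.9 -0.4]
tool delta [-0.0012 -0.0024  0.1347]
```

```bash
python3 -m inch '1 -.001 -.002 .03 0 0 0;1 0 0 .03 0 0 0;1 0 0 .03 0 0 0;1 0 0 .025 0 0 0;1 0 0 .02 0 0 0;1 0 0 0 0 0 0;1 0 0 0 0 0 0;-1 0 0 0 0 0 0;-1 0 0 0 0 0 0;-1 0 0 0 0 0 0;-1 0 0 0 0 0 0;-1 0 0 0 0 0 0;-1 0 0 0 0 0 0;-1 0 0 0 0 0 0;-1 0 0 0 0 0 0' 15; python3 go.py
```

```text
clock: 4.35
tool_pos: [0.4908, 0.3719, 0.0268]
eef_rot: [0.994, 0.11, 0.001, -0.0]
contact_force: [-0.7, -0.4, 5.1]
opening: 0.647
finger_force: 15.0
t 4.35 pos [0.4908 0.3719 0.0268] yaw 0.221 tilt z [ 0.001  0.    -1.   ] q [-0.73  0.99  0.02  1.73 -0.03  0.42 -2.04] open 0.647 grip 15.000440780713689 F [-0.7 -0.4  5.1]
```

```bash
python3 -m inch '-1 0 0 -.02 0 0 0;-1 0 0 -.03 0 0 0;-1 0 0 -.04 0 0 0;-1 0 0 -.04 0 0 0;-1 0 0 -.03 0 0 0;-1 0 0 0 0 0 0;-1 0 0 0 0 0 0'; python3 go.py .479 -.25 .13
```

```text
clock: 4.93
tool_pos: [0.491, 0.3725, 0.1877]
eef_rot: [0.994, 0.11, 0.002, -0.001]
contact_force: [-0.6, -0.7, -1.3]
opening: 0.641
finger_force: 15.0
t 4.93 pos [0.491  0.3725 0.1877] yaw 0.221 tilt z [ 0.003  0.002 -1.   ] q [-0.74  0.75  0.03  1.66 -0.03  0.72 -2.04] open 0.641 grip 14.999853105400689 F [-0.6 -0.7 -1.3]
tool delta [-0.1483  0.6048  0.0561]
```

```bash
python3 -m inch '-1 -.0082 .0336 .003 0 0 0;-1 -.0082 .0336 .003 0 0 0;-1 -.0082 .0336 .003 0 0 0;-1 -.0082 .0336 .003 0 0 0;-1 -.0082 .0336 .003 0 0 0;-1 -.0082 .0336 .003 0 0 0;-1 -.0082 .0336 .003 0 0 0;-1 -.0082 .0336 .003 0 0 0;-1 -.0082 .0336 .003 0 0 0;-1 -.0082 .0336 .003 0 0 0;-1 -.0082 .0336 .003 0 0 0;-1 -.0082 .0336 .003 0 0 0;-1 -.0082 .0336 .003 0 0 0;-1 -.0082 .0336 .003 0 0 0;-1 -.0082 .0336 .003 0 0 0;-1 -.0082 .0336 .003 0 0 0;-1 -.0082 .0336 .003 0 0 0;-1 -.0082 .0336 .003 0 0 0;-1 0 0 0 0 0 0;-1 0 0 0 0 0 0'; python3 -m inch '-1 0 0 0 0 0 0;-1 0 0 0 0 0 0'; python3 go.py .479 -.25 .038 .04
```

```text
clock: 6.6
tool_pos: [0.4767, -0.2527, 0.13]
eef_rot: [0.994, 0.108, -0.002, -0.001]
contact_force: [1.2, 0.0, -0.6]
opening: 0.643
finger_force: 15.0
clock: 6.77
tool_pos: [0.4786, -0.2484, 0.1311]
eef_rot: [0.994, 0.112, -0.001, -0.001]
contact_force: [0.6, 0.5, -0.3]
opening: 0.641
finger_force: 15.0
t 6.77 pos [ 0.4786 -0.2484  0.1311] yaw 0.224 tilt z [-0.002  0.002 -1.   ] q [ 0.48  0.76 -0.14  1.93  0.21  0.47 -1.16] open 0.641 grip 15.000042277097236 F [ 0.6  0.5 -0.3]
tool delta [0.0002 0.0019 0.0931]
turn z 0.184
```

```bash
python3 -m inch '-1 0 .001 0 0 0 .092;-1 0 0 0 0 0 .092;-1 0 0 .03 0 0 0;-1 0 0 .03 0 0 0;-1 0 0 .02 0 0 0;-1 0 0 .008 0 0 0;-1 0 0 .004 0 0 0;-1 0 0 .002 0 0 0;-1 0 0 0 0 0 0;-1 0 0 0 0 0 0'; python3 go.py .479 -.25 .037 .04
```

```text
clock: 7.6
tool_pos: [0.4797, -0.2517, 0.0389]
eef_rot: [1.0, 0.019, 0.001, 0.0]
contact_force: [-0.2, -0.3, -1.3]
opening: 0.645
finger_force: 15.0
t 7.6 pos [ 0.4797 -0.2517  0.0389] yaw 0.037 tilt z [ 0.002 -0.001 -1.   ] q [ 0.43  0.92 -0.05  1.95  0.16  0.27 -1.29] open 0.645 grip 14.99985126836691 F [-0.2 -0.3 -1.3]
tool delta [-0.0006 -0.0017  0.0019]
turn z -0.003
```

```bash
python3 -m inch '-1 0 0 .001 0 0 0;-1 0 0 .001 0 0 0;-1 0 0 0 0 0 0;.6 0 0 0 0 0 0;.6 0 0 0 0 0 0;.6 0 0 0 0 0 0;.6 0 0 0 0 0 0;.6 0 0 0 0 0 0;.6 0 0 -.01 0 0 0;.6 0 0 -.02 0 0 0;.6 0 0 -.03 0 0 0;.6 0 0 -.04 0 0 0;.6 0 0 -.04 0 0 0;1 0 0 -.02 0 0 0;1 0 0 0 0 0 0;1 0 0 0 0 0 0'; python3 go.py .508 .0695 .2 .38
python3 - <<'E'
from plant import snapshot
import cv2
p,d=snapshot("top");cv2.imwrite("pics/d.png",cv2.resize(p[140:240,240:440,::-1],None,fx=4,fy=4,interpolation=cv2.INTER_CUBIC))
E
```

```text
clock: 8.93
tool_pos: [0.4794, -0.252, 0.1975]
eef_rot: [1.0, 0.018, 0.001, 0.001]
contact_force: [0.1, -0.9, -0.3]
opening: 0.991
finger_force: 0.0
t 8.93 pos [ 0.4794 -0.252   0.1975] yaw 0.037 tilt z [ 0.003 -0.001 -1.   ] q [ 0.47  0.65 -0.12  1.88  0.12  0.62 -1.26] open 0.991 grip 0.0 F [ 0.1 -0.9 -0.3]
tool delta [ 0.0404 -0.3202 -0.0029]
turn z -0.343
```

View pics/d.png

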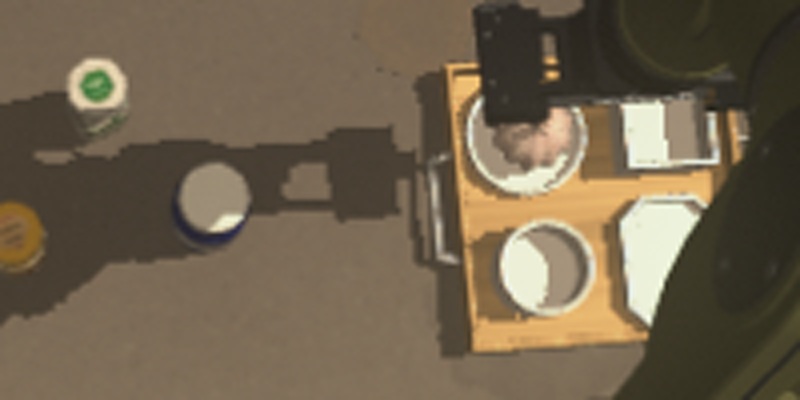

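The garlic sits in the round dish, at about (530,138) in the crop. Next is the square jar.

```bash
python3 -m inch '1 .004 -.032 0 0 0 0;1 .004 -.032 0 0 0 0;1 .004 -.032 0 0 0 0;1 .004 -.032 0 0 0 0;1 .004 -.032 0 0 0 0;1 .004 -.032 0 0 0 0;1 .004 -.032 0 0 0 0;1 .004 -.032 0 0 0 0;1 .004 -.032 0 0 0 0;1 .004 -.032 0 0 0 0;1 0 0 0 0 0 -.086;1 0 0 0 0 0 -.086;1 0 0 0 0 0 -.086;1 0 0 0 0 0 -.086;1 0 0 0 0 0 0;1 0 0 0 0 0 0;1 0 0 0 0 0 0'; python3 go.py .508 .0695 .062 .38
```

```text
clock: 10.4
tool_pos: [0.5065, 0.0694, 0.1951]
eef_rot: [0.982, 0.188, -0.001, 0.0]
contact_force: [0.2, -0.8, 0.2]
opening: 1.0
finger_force: 0.0
t 10.4 pos [0.5065 0.0694 0.1951] yaw 0.379 tilt z [-0.002 -0.    -1.   ] q [-0.14  0.63 -0.14  1.96  0.15  0.57 -1.57] open 1.0 grip 0.0 F [ 0.2 -0.8  0.2]
tool delta [0.0017 0.0005 0.133 ]
turn z -0.001
```

```bash
python3 -m inch '1 .001 0 .03 0 0 0;1 0 0 .03 0 0 0;1 0 0 .03 0 0 0;1 0 0 .025 0 0 0;1 0 0 .018 0 0 0;1 0 0 0 0 0 0;1 0 0 0 0 0 0;-1 0 0 0 0 0 0;-1 0 0 0 0 0 0;-1 0 0 0 0 0 0;-1 0 0 0 0 0 0;-1 0 0 0 0 0 0;-1 0 0 0 0 0 0;-1 0 0 0 0 0 0;-1 0 0 0 0 0 0;-1 0 0 0 0 0 0' 20; python3 go.py
```

```text
clock: 11.73
tool_pos: [0.5081, 0.07, 0.063]
eef_rot: [0.982, 0.189, 0.0, 0.0]
contact_force: [0.4, 0.1, 1.5]
opening: 0.447
finger_force: 19.9
t 11.73 pos [0.5081 0.07   0.063 ] yaw 0.381 tilt z [ 0. -0. -1.] q [-0.19  0.86 -0.07  2.03  0.2   0.25 -1.61] open 0.447 grip 19.85314945297091 F [0.4 0.1 1.5]
```

```bash
python3 -m inch '-1 0 0 -.02 0 0 0;-1 0 0 -.03 0 0 0;-1 0 0 -.03 0 0 0;-1 0 0 -.03 0 0 0;-1 0 0 -.03 0 0 0;-1 0 0 0 0 0 .085;-1 0 0 0 0 0 .085;-1 0 0 0 0 0 .085;-1 0 0 0 0 0 .085;-1 0 0 0 0 0 0;-1 0 0 0 0 0 0'; python3 go.py .4835 -.3516 .2 .04
```

```text
clock: 12.65
tool_pos: [0.5078, 0.07, 0.2027]
eef_rot: [1.0, 0.022, -0.0, 0.0]
contact_force: [0.1, 0.2, -0.8]
opening: 0.448
finger_force: 19.9
t 12.65 pos [0.5078 0.07   0.2027] yaw 0.043 tilt z [-0.001 -0.    -1.   ] q [-0.2   0.61 -0.04  1.96  0.05  0.58 -1.8 ] open 0.448 grip 19.85363290832197 F [ 0.1  0.2 -0.8]
tool delta [-0.0425  0.4201  0.0029]
turn z 0.003
```

```bash
python3 -m inch '-1 -.003 .03 0 0 0 0;-1 -.003 .03 0 0 0 0;-1 -.003 .03 0 0 0 0;-1 -.003 .03 0 0 0 0;-1 -.003 .03 0 0 0 0;-1 -.003 .03 0 0 0 0;-1 -.003 .03 0 0 0 0;-1 -.003 .03 0 0 0 0;-1 -.003 .03 0 0 0 0;-1 -.003 .03 0 0 0 0;-1 -.003 .03 0 0 0 0;-1 -.003 .03 0 0 0 0;-1 -.003 .03 0 0 0 0;-1 -.003 .03 0 0 0 0;-1 0 0 0 0 0 0;-1 0 0 0 0 0 0;-1 0 0 0 0 0 0'; python3 go.py .4835 -.3516 .073 .04
```

```text
clock: 14.07
tool_pos: [0.4831, -0.3505, 0.2025]
eef_rot: [1.0, 0.021, -0.0, -0.001]
contact_force: [0.2, 0.5, -0.3]
opening: 0.444
finger_force: 19.9
t 14.07 pos [ 0.4831 -0.3505  0.2025] yaw 0.042 tilt z [-0.     0.001 -1.   ] q [ 0.63  0.71 -0.14  1.7   0.13  0.74 -1.1 ] open 0.444 grip 19.854146434985296 F [ 0.2  0.5 -0.3]
tool delta [0.0004 0.0013 0.1295]
turn z 0.002
```

```bash
python3 -m inch '-1 0 .001 .03 0 0 0;-1 0 0 .03 0 0 0;-1 0 0 .03 0 0 0;-1 0 0 .02 0 0 0;-1 0 0 .01 0 0 0;-1 0 0 .005 0 0 0;-1 0 0 .003 0 0 0;-1 0 0 0 0 0 0;-1 0 0 0 0 0 0'; python3 go.py
```

```text
clock: 14.82
tool_pos: [0.4841, -0.3526, 0.0761]
eef_rot: [1.0, 0.021, 0.001, 0.001]
contact_force: [1.2, 0.3, -0.9]
opening: 0.443
finger_force: 19.9
t 14.82 pos [ 0.4841 -0.3526  0.0761] yaw 0.041 tilt z [ 0.002 -0.001 -1.   ] q [ 0.61  0.9  -0.1   1.77  0.17  0.48 -1.14] open 0.443 grip 19.853769266818517 F [ 1.2  0.3 -0.9]
```

```bash
python3 -m inch '-1 0 0 .001 0 0 0;-1 0 0 .001 0 0 0;-1 0 0 .001 0 0 0;-1 0 0 0 0 0 0;.4 0 0 0 0 0 0;.4 0 0 0 0 0 0;.4 0 0 0 0 0 0;.4 0 0 0 0 0 0;.4 0 0 0 0 0 0;.4 0 0 -.02 0 0 0;.4 0 0 -.03 0 0 0;.4 0 0 -.03 0 0 0;.4 0 0 -.04 0 0 0;1 0 0 0 0 0 -.06;1 0 0 0 0 0 -.06;1 0 0 0 0 0 0'; python3 go.py .4986 .2061 .19 .13
```

```text
clock: 16.15
tool_pos: [0.4834, -0.3526, 0.1927]
eef_rot: [0.997, 0.081, 0.001, 0.0]
contact_force: [-0.3, -1.1, -0.7]
opening: 0.905
finger_force: 0.0
t 16.15 pos [ 0.4834 -0.3526  0.1927] yaw 0.162 tilt z [ 0.001 -0.001 -1.   ] q [ 0.65  0.72 -0.17  1.71  0.17  0.72 -1.02] open 0.905 grip 0.0 F [-0.3 -1.1 -0.7]
tool delta [ 0.1052 -0.5489  0.0023]
turn z 0.032
```

```bash
python3 -m inch '1 .0066 -.0343 0 0 0 0;1 .0066 -.0343 0 0 0 0;1 .0066 -.0343 0 0 0 0;1 .0066 -.0343 0 0 0 0;1 .0066 -.0343 0 0 0 0;1 .0066 -.0343 0 0 0 0;1 .0066 -.0343 0 0 0 0;1 .0066 -.0343 0 0 0 0;1 .0066 -.0343 0 0 0 0;1 .0066 -.0343 0 0 0 0;1 .0066 -.0343 0 0 0 0;1 .0066 -.0343 0 0 0 0;1 .0066 -.0343 0 0 0 0;1 .0066 -.0343 0 0 0 0;1 .0066 -.0343 0 0 0 0;1 .0066 -.0343 0 0 0 0;1 0 0 0 0 0 .03;1 0 0 0 0 0 0;1 0 0 0 0 0 0'; python3 go.py .4986 .2061 .026 .13
python3 - <<'E'
from plant import snapshot
import cv2
p,d=snapshot("top");cv2.imwrite("pics/e.png",cv2.resize(p[140:235,135:440,::-1],None,fx=2.6,fy=2.6,interpolation=cv2.INTER_CUBIC))
E
```

```text
clock: 17.73
tool_pos: [0.4993, 0.2053, 0.1914]
eef_rot: [0.998, 0.065, -0.001, 0.001]
contact_force: [0.1, -0.2, 0.1]
opening: 1.002
finger_force: 0.0
t 17.73 pos [0.4993 0.2053 0.1914] yaw 0.13 tilt z [-0.001 -0.002 -1.   ] q [-0.46  0.66 -0.03  1.89  0.03  0.6  -1.95] open 1.002 grip 0.0 F [ 0.1 -0.2  0.1]
tool delta [-0.0003 -0.0012  0.1654]
turn z 0.0
```

View pics/e.png

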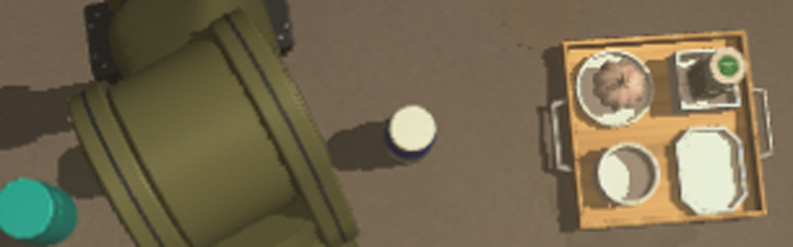

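Garlic at (619,84) and the square jar's lid at (729,67) are in their holders. For the lemon I turn to yaw 0, which gives more room beside the jam jar.

```bash
python3 -m inch '1 0 0 0 0 0 .065;1 0 0 0 0 0 .065;1 .002 0 .035 0 0 0;1 0 0 .035 0 0 0;1 0 0 .035 0 0 0;1 0 0 .03 0 0 0;1 0 0 .02 0 0 0;1 0 0 .01 0 0 0;1 0 0 0 0 0 0;1 0 0 0 0 0 0;-1 0 0 0 0 0 0;-1 0 0 0 0 0 0;-1 0 0 0 0 0 0;-1 0 0 0 0 0 0;-1 0 0 0 0 0 0;-1 0 0 0 0 0 0;-1 0 0 0 0 0 0;-1 0 0 0 0 0 0' 15; python3 go.py
```

```text
clock: 19.28
tool_pos: [0.5018, 0.2064, 0.0272]
eef_rot: [1.0, 0.0, 0.0, -0.0]
contact_force: [-0.9, -0.3, 4.1]
opening: 0.562
finger_force: 15.0
t 19.28 pos [0.5018 0.2064 0.0272] yaw 0.001 tilt z [ 0.  0. -1.] q [-0.48  0.95  0.    1.95 -0.    0.24 -2.04] open 0.562 grip 15.00047926325351 F [-0.9 -0.3  4.1]
```

```bash
python3 -m inch '-1 0 0 -.02 0 0 0;-1 0 0 -.03 0 0 0;-1 0 0 -.04 0 0 0;-1 0 0 -.04 0 0 0;-1 0 0 -.04 0 0 0;-1 0 0 0 0 0 0;-1 0 0 0 0 0 0'; python3 go.py .384 -.3556 .19
```

```text
clock: 19.87
tool_pos: [0.5028, 0.2068, 0.1989]
eef_rot: [1.0, 0.0, 0.002, -0.001]
contact_force: [-0.7, 0.8, -2.0]
opening: 0.569
finger_force: 15.0
t 19.87 pos [0.5028 0.2068 0.1989] yaw 0.001 tilt z [ 0.004  0.002 -1.   ] q [-0.48  0.65  0.01  1.88 -0.01  0.61 -2.04] open 0.569 grip 14.999922153074294 F [-0.7  0.8 -2. ]
tool delta [-0.1193  0.5623  0.0072]
```

```bash
python3 -m inch '-1 -.0074 .0351 0 0 0 0;-1 -.0074 .0351 0 0 0 0;-1 -.0074 .0351 0 0 0 0;-1 -.0074 .0351 0 0 0 0;-1 -.0074 .0351 0 0 0 0;-1 -.0074 .0351 0 0 0 0;-1 -.0074 .0351 0 0 0 0;-1 -.0074 .0351 0 0 0 0;-1 -.0074 .0351 0 0 0 0;-1 -.0074 .0351 0 0 0 0;-1 -.0074 .0351 0 0 0 0;-1 -.0074 .0351 0 0 0 0;-1 -.0074 .0351 0 0 0 0;-1 -.0074 .0351 0 0 0 0;-1 -.0074 .0351 0 0 0 0;-1 -.0074 .0351 0 0 0 0;-1 0 0 0 0 0 0;-1 0 0 0 0 0 0;-1 0 0 0 0 0 0;-1 0 0 0 0 0 0'; python3 go.py .384 -.3556 .0375 .04
```

```text
clock: 21.53
tool_pos: [0.3838, -0.3532, 0.1959]
eef_rot: [1.0, 0.002, -0.001, -0.001]
contact_force: [0.8, 0.8, -0.5]
opening: 0.559
finger_force: 15.0
t 21.53 pos [ 0.3838 -0.3532  0.1959] yaw 0.004 tilt z [-0.001  0.003 -1.   ] q [ 0.75  0.64 -0.15  1.93  0.16  0.59 -1.07] open 0.559 grip 15.000054363626987 F [ 0.8  0.8 -0.5]
tool delta [0.0004 0.0028 0.1584]
turn z -0.036
```

```bash
python3 -m inch '-1 0 .001 .03 0 0 0;-1 0 0 .03 0 0 0;-1 0 0 .03 0 0 0;-1 0 0 .03 0 0 0;-1 0 0 .02 0 0 0;-1 0 0 .01 0 0 0;-1 0 0 .005 0 0 0;-1 0 0 0 0 0 0;-1 0 0 0 0 0 0;-1 0 0 0 0 0 0'; python3 go.py .384 -.3556 .0375 .04
```

```text
clock: 22.37
tool_pos: [0.3845, -0.3568, 0.0431]
eef_rot: [1.0, 0.001, 0.001, 0.001]
contact_force: [-0.4, -0.4, -0.4]
opening: 0.564
finger_force: 15.0
t 22.37 pos [ 0.3845 -0.3568  0.0431] yaw 0.001 tilt z [ 0.002 -0.001 -1.   ] q [ 0.7   0.91 -0.07  2.    0.22  0.24 -1.13] open 0.564 grip 14.999942611902952 F [-0.4 -0.4 -0.4]
tool delta [-0.0005 -0.0012  0.0056]
turn z -0.039
```

```bash
python3 -m inch '-1 0 0 .002 0 0 0;-1 0 0 .002 0 0 0;-1 0 0 .001 0 0 0;-1 0 0 .001 0 0 0;-1 0 0 0 0 0 0;.4 0 0 0 0 0 0;.4 0 0 0 0 0 0;.4 0 0 0 0 0 0;.4 0 0 0 0 0 0;.4 0 0 0 0 0 0;.4 0 0 -.02 0 0 0;.4 0 0 -.03 0 0 0;.4 0 0 -.04 0 0 0;1 0 0 -.04 0 0 0;1 0 0 -.03 0 0 0;1 0 0 0 0 0 0;1 0 0 0 0 0 0'; python3 go.py .4065 .1313 .195
```

```text
clock: 23.78
tool_pos: [0.3844, -0.3571, 0.1974]
eef_rot: [1.0, 0.0, 0.001, 0.001]
contact_force: [-0.2, -0.7, -0.6]
opening: 0.977
finger_force: 0.0
t 23.78 pos [ 0.3844 -0.3571  0.1974] yaw 0.0 tilt z [ 0.003 -0.002 -1.   ] q [ 0.76  0.63 -0.16  1.93  0.17  0.59 -1.08] open 0.977 grip 0.0 F [-0.2 -0.7 -0.6]
tool delta [ 0.0223 -0.4884  0.0013]
```

```bash
python3 -m inch '1 .0016 -.0349 0 0 0 0;1 .0016 -.0349 0 0 0 0;1 .0016 -.0349 0 0 0 0;1 .0016 -.0349 0 0 0 0;1 .0016 -.0349 0 0 0 0;1 .0016 -.0349 0 0 0 0;1 .0016 -.0349 0 0 0 0;1 .0016 -.0349 0 0 0 0;1 .0016 -.0349 0 0 0 0;1 .0016 -.0349 0 0 0 0;1 .0016 -.0349 0 0 0 0;1 .0016 -.0349 0 0 0 0;1 .0016 -.0349 0 0 0 0;1 .0016 -.0349 0 0 0 0;1 0 0 0 0 0 0;1 0 0 0 0 0 0;1 0 0 0 0 0 0;1 0 0 0 0 0 0'; python3 go.py .4065 .1313 .063
```

```text
clock: 25.28
tool_pos: [0.405, 0.1303, 0.1952]
eef_rot: [1.0, -0.001, -0.001, 0.001]
contact_force: [0.1, -0.6, -0.5]
opening: 0.999
finger_force: 0.0
t 25.28 pos [0.405  0.1303 0.1952] yaw -0.002 tilt z [-0.002 -0.002 -1.   ] q [-0.43  0.54  0.01  2.2  -0.02  0.39 -1.98] open 0.999 grip 0.0 F [ 0.1 -0.6 -0.5]
tool delta [ 0.0018 -0.0012  0.1322]
```

```bash
python3 -m inch '1 .001 -.001 .03 0 0 0;1 0 0 .03 0 0 0;1 0 0 .03 0 0 0;1 0 0 .025 0 0 0;1 0 0 .017 0 0 0;1 0 0 0 0 0 0;1 0 0 0 0 0 0;-1 0 0 0 0 0 0;-1 0 0 0 0 0 0;-1 0 0 0 0 0 0;-1 0 0 0 0 0 0;-1 0 0 0 0 0 0;-1 0 0 0 0 0 0;-1 0 0 0 0 0 0;-1 0 0 0 0 0 0;-1 0 0 0 0 0 0' 20; python3 go.py
```

```text
clock: 26.62
tool_pos: [0.4094, 0.1339, 0.0665]
eef_rot: [1.0, 0.0, -0.002, 0.001]
contact_force: [-1.1, -0.8, 2.6]
opening: 0.484
finger_force: 19.9
t 26.62 pos [0.4094 0.1339 0.0665] yaw 0.001 tilt z [-0.005 -0.002 -1.   ] q [-0.42  0.83 -0.    2.27  0.03  0.04 -2.02] open 0.484 grip 19.935344256164036 F [-1.1 -0.8  2.6]
```

```bash
python3 -m inch '-1 0 0 -.02 0 0 0;-1 0 0 -.03 0 0 0;-1 0 0 -.04 0 0 0;-1 0 0 -.04 0 0 0;-1 0 0 0 0 0 0;-1 0 0 0 0 0 0'; python3 go.py .379 -.2536 .195
```

```text
clock: 27.12
tool_pos: [0.411, 0.1347, 0.198]
eef_rot: [1.0, 0.0, -0.0, -0.0]
contact_force: [0.5, -0.1, -1.7]
opening: 0.485
finger_force: 19.9
t 27.12 pos [0.411  0.1347 0.198 ] yaw 0.001 tilt z [-0.  0. -1.] q [-0.41  0.54 -0.02  2.18  0.02  0.41 -2.01] open 0.485 grip 19.92535577953535 F [ 0.5 -0.1 -1.7]
tool delta [-0.0324  0.3883  0.0028]
```

```bash
python3 -m inch '-1 .002 .0324 0 0 0 0;-1 .002 .0324 0 0 0 0;-1 .002 .0324 0 0 0 0;-1 .002 .0324 0 0 0 0;-1 .002 .0324 0 0 0 0;-1 0 .0324 0 0 0 0;-1 0 .0324 0 0 0 0;-1 0 .0324 0 0 0 0;-1 -.01 .0324 0 0 0 0;-1 -.01 .0324 0 0 0 0;-1 -.01 .0324 0 0 0 0;-1 -.012 .0324 0 0 0 0;-1 0 0 0 0 0 0;-1 0 0 0 0 0 0;-1 0 0 0 0 0 0;-1 0 0 0 0 0 0'; python3 go.py .379 -.2536 .077
python3 - <<'E'
from plant import snapshot
import cv2
p,d=snapshot("scene");cv2.imwrite("pics/f.png",cv2.resize(p[90:200,250:420,::-1],None,fx=4.7,fy=4.7,interpolation=cv2.INTER_CUBIC))
E
```

```text
clock: 28.45
tool_pos: [0.3785, -0.2528, 0.1963]
eef_rot: [1.0, 0.002, -0.003, -0.0]
contact_force: [1.1, -0.1, -1.5]
opening: 0.485
finger_force: 19.9
t 28.45 pos [ 0.3785 -0.2528  0.1963] yaw 0.004 tilt z [-0.006  0.    -1.   ] q [ 0.58  0.57 -0.15  2.11  0.18  0.47 -1.27] open 0.485 grip 19.925722288645904 F [ 1.1 -0.1 -1.5]
tool delta [0.0013 0.0009 0.1193]
```

View pics/f.png

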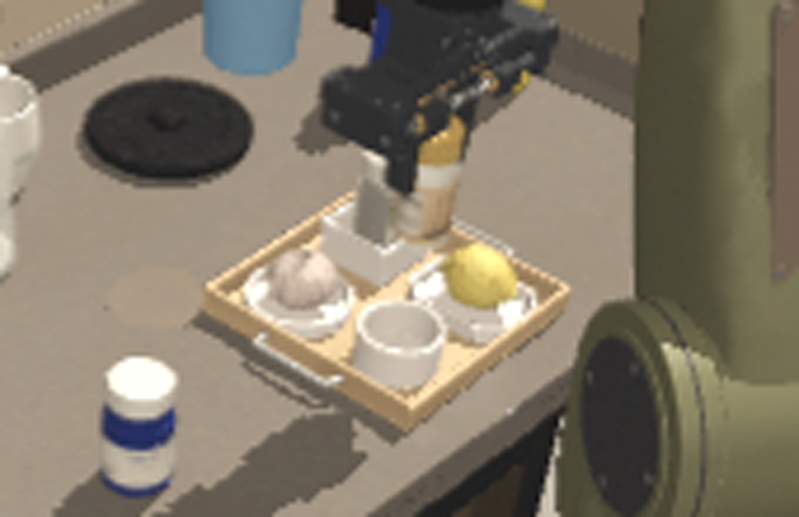

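Garlic and lemon are in their dishes and the round jar hangs in the hand, its underside at about (428,240). I'll check its offset before lowering.

```bash
python3 - <<'E'
from geo import *
f=lambda P:((w2px("scene",P)-[250,90]+.5)*4.7-.5).round(1)
print("cup rim centre pred",f([.3775,-.2536,.042]),"(seen ~ 401,325)")
for dx in(-.008,-.004,0,.004):
    print(dx,"lid top",f([.379+dx,-.253,.230]),"bottom",f([.379+dx,-.253,.1295]),"L/R at z .15",f([[.379+dx-.022*.743,-.253+.022*-.0+.0,.15]]) )
E
```

```text
cup rim centre pred [[396.9 323.6]] (seen ~ 401,325)
-0.008 lid top [[436.6 124.8]] bottom [[417.8 237.9]] L/R at z .15 [[438.6 225.1]]
-0.004 lid top [[432.3 122.6]] bottom [[413.7 235.6]] L/R at z .15 [[434.4 222.8]]
0 lid top [[427.9 120.3]] bottom [[409.5 233.3]] L/R at z .15 [[430.2 220.5]]
0.004 lid top [[423.6 118.1]] bottom [[405.5 231. ]] L/R at z .15 [[426.  218.2]]
```

```bash
python3 - <<'E'
from plant import snapshot
from geo import *
p,d=snapshot("scene");x0,y0,k=310,105,10
im=cv2.resize(p[y0:y0+50,x0:x0+60,::-1],None,fx=k,fy=k,interpolation=cv2.INTER_CUBIC)
t=np.linspace(0,2*np.pi,40)
for z in(.1295,.2295):   # predicted jar outline, with camera bias of 1 px
    P=np.c_[.3785+.022*np.cos(t),-.253+.022*np.sin(t),0*t+z]
    q=((w2px("scene",P)+[.9,.5]-[x0,y0]+.5)*k-.5).astype(np.int32);cv2.polylines(im,[q.reshape(-1,1,2)],True,(0,0,255),1)
cv2.imwrite("pics/g.png",im)
E
```

```text
(no output)
```

View pics/g.png

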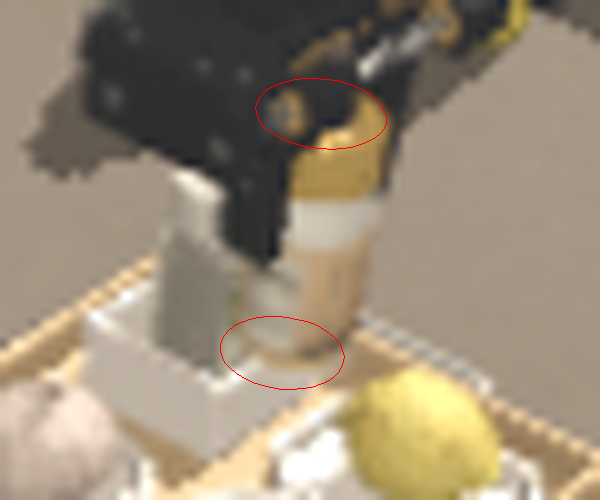

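The lid matches the predicted outline. The body's right edge lies about 7 px (2–3 mm) to the right with no clear tilt, so I correct +3 mm in x and lower.

```bash
python3 -m inch '-1 .003 .001 .03 0 0 0;-1 0 0 .03 0 0 0;-1 0 0 .03 0 0 0;-1 0 0 .015 0 0 0;-1 0 0 .008 0 0 0;-1 0 0 .003 0 0 0;-1 0 0 0 0 0 0;-1 0 0 0 0 0 0;-1 0 0 0 0 0 0'; python3 go.py .38 -.2536 .0765
```

```text
clock: 29.3
tool_pos: [0.3814, -0.256, 0.0822]
eef_rot: [1.0, 0.0, -0.001, 0.001]
contact_force: [0.3, -1.6, -0.9]
opening: 0.49
finger_force: 19.9
t 29.3 pos [ 0.3814 -0.256   0.0822] yaw 0.001 tilt z [-0.003 -0.003 -1.   ] q [ 0.52  0.8  -0.05  2.19  0.24  0.16 -1.33] open 0.49 grip 19.925490683483336 F [ 0.3 -1.6 -0.9]
tool delta [-0.0014 -0.0025  0.0057]
```

```bash
python3 -m inch '-1 0 0 .002 0 0 0;-1 0 0 .001 0 0 0;-1 0 0 .001 0 0 0;-1 0 0 0 0 0 0'; python3 -m inch '-1 0 0 .001 0 0 0;-1 0 0 .001 0 0 0;-1 0 0 0 0 0 0'; python3 go.py
```

```text
clock: 29.63
tool_pos: [0.3807, -0.2559, 0.0772]
eef_rot: [1.0, 0.0, -0.002, 0.001]
contact_force: [-1.1, -1.0, -1.1]
opening: 0.483
finger_force: 19.9
clock: 29.88
tool_pos: [0.381, -0.2565, 0.076]
eef_rot: [1.0, 0.0, -0.002, 0.002]
contact_force: [-0.9, -0.1, 9.2]
opening: 0.482
finger_force: 20.0
t 29.88 pos [ 0.381  -0.2565  0.076 ] yaw 0.0 tilt z [-0.004 -0.003 -1.   ] q [ 0.51  0.82 -0.04  2.19  0.24  0.14 -1.33] open 0.482 grip 19.999707681681684 F [-0.9 -0.1  9.2]
```

Contact with the floor (9 N). Release, lift and retreat.

```bash
python3 -m inch '.5 0 0 0 0 0 0;.5 0 0 0 0 0 0;.5 0 0 0 0 0 0;.5 0 0 0 0 0 0;.5 0 0 0 0 0 0;.5 0 0 -.02 0 0 0;.5 0 0 -.03 0 0 0;.5 0 0 -.04 0 0 0;.5 0 0 -.04 0 0 0;.5 .03 -.03 0 0 0 0;.5 .03 -.035 0 0 0 0;.5 0 -.035 0 0 0 0;.5 0 -.035 0 0 0 0;.5 0 -.035 0 0 0 0;.5 0 -.035 0 0 0 0;.5 0 -.035 0 0 0 0;.5 0 -.035 0 0 0 0;.5 0 0 0 0 0 0;.5 0 0 0 0 0 0'
python3 - <<'E'
from geo import *
from plant import snapshot
t=np.linspace(0,2*np.pi,60)
p,d=snapshot("top");x0,y0,k=340,145,7
im=cv2.resize(p[y0:y0+85,x0:x0+100,::-1],None,fx=k,fy=k,interpolation=cv2.INTER_CUBIC)
def circ(x,y,z,r,c=(0,0,255)):
    q=((w2px("top",np.c_[x+r*np.cos(t),y+r*np.sin(t),0*t+z])-[x0,y0]+.5)*k-.5).astype(np.int32);cv2.polylines(im,[q.reshape(-1,1,2)],True,c,1)
circ(.3775,-.2536,.11,.022);circ(.4835,-.3516,.111,.020);circ(.4795,-.2496,.037,.03);circ(.3815,-.3556,.0355,.026)
cv2.imwrite("pics/h.png",im)
p2,_=snapshot("scene")
cv2.imwrite("pics/i.png",cv2.resize(p2[90:250,160:400,::-1],None,fx=3.3,fy=3.3,interpolation=cv2.INTER_CUBIC))
E
```

```text
clock: 31.47
tool_pos: [0.4375, 0.018, 0.2044]
eef_rot: [1.0, 0.003, -0.003, 0.0]
contact_force: [-0.8, -0.1, 1.0]
opening: 0.749
finger_force: 0.0
```

View pics/h.png

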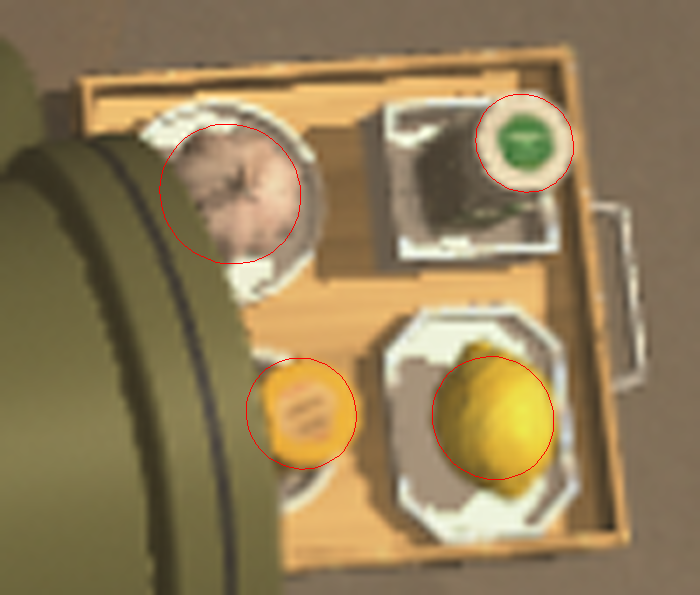

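View pics/i.png

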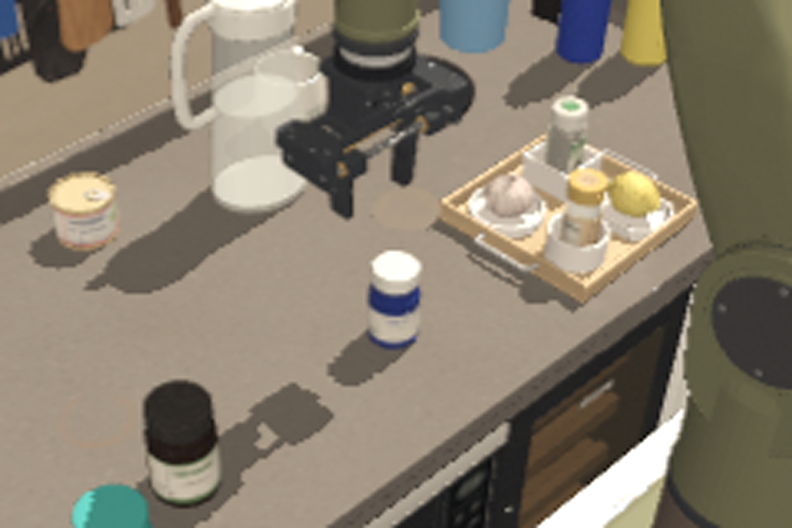

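All four items match their expected outlines to within a few millimetres. Both bystanders stand where they were, and the arm is clear.

```bash
python3 -c "
from plant import r
print(r.finish_job())"
```

```text
the job is handed in; nothing more can be done
None
```

I handed the job in with both spice jars, the garlic and the lemon each in its own place in the caddy, within a few millimetres of centre by the camera, and the tablet bottle and jam jar still standing where they were; hand-in returned no verdict.

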